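# Reject into the mesh cage, then hold its spring gate wide

### The arm

A 7-joint arm with a two-finger parallel gripper is mounted at the origin on a cart in front of the work surface, level with it; the furniture and walls round the work are solid. World frame = base frame: x ahead of the robot, y to its left, z up, the work surface at z = 0. Lengths are in m, angles in rad, forces in N, time in s.
With the tool pointing down it reaches from about 0.425 to 0.875 m from the base axis. Payload 4.7 kg.
Tool frame: the origin (TCP) lies midway between the tips of the shut fingers; the grasp point (between the pads) lies 19 mm behind it; z points along the fingers, y is the line along which they close (so a half turn about z gives the same grasp; the last joint's range is limited). The gripper opens to 87 mm and grips with 3 to 60 N. Pads are 19 mm wide; open, the fingers measure 117 mm over their backs; the gripper's body (75 mm by 190 mm) begins 51 mm behind the grasp point.
Start: joints at [1.228, 0.321, -0.07, 1.45, 0.023, 1.371, -0.057], TCP at [0.227, -0.609, 0.223] pointing down, gripper open.
Joint ranges: [-2.86, 2.86], [-0.3, 2.09], [-1.38, 1.24], [0.06, 2.45], [-1.56, 4.7], [0.09, 2.05], [-2.69, 2.69]. Speed limits (rad/s): [2.57, 2.57, 3.14, 3.14, 3.14, 3.14, 3.14].

### API

Orientations are given as a rotation vector (axis times angle).
In Python, from bench import ctrl gives the robot as it stands. The module is installed in compiled form; this text tells all that it offers.
- The arm moves only by the shell command python3 -m handwheel 'ROWS' [FORCE]. ROWS is JSON, a list of rows, each a list of 7 numbers: the finger opening in m, from 0 to 0.087, then the shift along the tool's x, y, z in m, then the turn, a rotation vector about the tool's x, y, z in degrees. A call has 1 to 12 rows; each row shifts and turns the commanded pose from where the row before left it, along the tool's axes as they then stand; what a row does not reach is not made up. A row lasts 1/8 s, in which the tool goes at most 62.5 mm and 10.7 degrees, less where a joint would pass 70% of its speed; a pose out of reach is approached as far as the arm can. A call is refused whole if a number of a shift passes 0.0625 or a number of a turn 10.7, either way. A call with a gripper value outside its range is refused whole. The fingers move at their own pace and stop on an object; FORCE is the grip in N (left out, the last holds). Time passes only in rows, so rows that do not move let the fingers close. It gives the time, the measured TCP pose, the force, the opening and the grip force at its end, in the units of the state.
- ctrl.get_state(): the state, without advancing time (a new reading comes with each control period).
- ctrl.get_image(name): name is "scene" or "top" or "wrist"; returns (picture, depth): 384x512x3 uint8, blue, green, red; 384x512 float32, m along the optical axis (not along the pixel's ray), 0 where there is no reading.
- ctrl.camera_info(name): a dict with "intrinsics" (3x3 intrinsics, pixels), "D" ([k1, k2, p1, p2, k3] as OpenCV has them; the pictures are not rectified), "R" (3x3) and "t" (3): a world point X has camera coordinates R X + t. Camera axes: x right, y down, z forward; pixel columns grow to the right and rows downward; lengths in m; the calibration is good to about 2 mm. A picture is of the moment at which its call begins: read the wrist's pose just before it. camera_info takes no time and is no camera call; for the wrist camera it gives the pose at the moment of the call.
- ctrl.close_job(): hands the job in; it is judged then, once.
The state is a dict: "time": time; "joint_positions": joint angles; "qd": joint speeds; "joint_torque": joint torques, N m; "position": TCP position; "tool_rot": TCP orientation; "ft_force": force on the tool from outside, world axes, zero at the start; "torque": the same for the moment, N m; "grip_width": opening from 0.0 (shut) to 1.0 (fully open); "grip_force": force on a finger pad.
Only numpy, scipy, OpenCV 4.12 (cv2) and the standard library are available. Lean on these libraries where they do the work, as an engineer would, in place of code of your own. Each camera call takes 0.05 s, during which the arm holds its last target. There are 200 camera calls.

### The job

The taller, six-sided clay cup on the drainboard is a reject: drop it into the open top of the blue mesh cage with the earlier reject, let go of it, and leave the shorter cup and the brass nozzle where they stand. Then open the cage's gate so that a colleague can rake the rejects out: squeeze the red catch until the gate springs ajar onto its safety hook, then squeeze the yellow catch on the gate and swing the gate outward past its half-open click stop until it stands about square to the cage's front. The gate is sprung and swings back by itself, so finish while holding it wide open with the gripper, still; do not let go of it.

Things in the scene. Friction and masses are not known exactly. Their poses are not given: they have to be found in the camera images.
- tall_cup: the reject: the taller of two off-white printed clay cups, roughly six-sided with a ribbed wall, 54 x 58 x 52 mm high, 60 g, standing on the drainboard at the left; origin at the centre of its underside, z up. Grip it from above across its outside, any way round, fingertips near the board. Keep clear of the parked arm and switch box beyond it (x > 0.57 with y > 0.33 m).
- short_cup: bystander: the shorter off-white printed clay cup, round with a ribbed wall, 51 x 51 x 40 mm high; origin at the centre of its underside
- brass_nozzle: bystander: brass print nozzle standing on its hexagon, 30 x 34 x 44 mm; origin at the centre of its underside
- yellow_bear: the earlier reject: a small yellow-green printed bear, 36 x 35 x 51 mm, loose in the back left corner of the cage (about x = 45, y = 70 mm in the cage's frame); origin at the centre of its underside
- cage: blue steel mesh cage, fixed, 220 (x) x 280 (y) x 120 mm high, open top; origin at the centre of its underside, z up; its front with the gate faces its own -x. Inside x -94..94, y -124..124 mm, floor z = 10, rim z = 120 mm. Only the catch tabs on the front (x -105..-142 mm, up to z = 165) and a small check plate at the hinge (up to z = 140) stand higher than the rim.
- red_grip (a point): squeeze point of the red catch, on the panel beside the gate: midway between its two upright red tabs as squeezed, 17 mm under their tops; axes as the cage's. Close the fingers along y. Tabs 22 (x) x 6 (y) mm, z = 120..165 mm. The -y tab is fixed, outer face 12 mm from here; the +y tab slides to it: outer face 26 mm from here at rest, 12 mm squeezed (spring 3.5 to 6.5 N).
- red_catch (a joint): travel of the red sliding tab, m: 0 at rest (its bolt holds the gate shut), 0.014 squeezed fully; the bolt clears the gate at about 0.010 and a spring buffer pushes the gate ajar to about 0.15 rad. The tab springs back when let go; the gate stays ajar.
- yellow_grip (a point): squeeze point of the yellow catch on the gate's top rail: as for the red one, but point and axes turn with the gate (z up, free end toward its -y, outside its -x). Tabs 22 x 6 mm, z = 120..165 mm. The +y tab (nearer the hinge) is fixed, outer face 12 mm from here; the -y tab slides to it: 26 mm at rest, 12 mm squeezed (3.5 to 6.5 N). 113 mm along the gate from the hinge, 12 mm outside its plane.
- yellow_catch (a joint): travel of the yellow sliding tab, m: 0 at rest (its rod is caught by the steel hook beside the gate, which stops the gate at about 0.19 rad), 0.014 squeezed fully; the rod clears the hook at about 0.010. Springs back when let go.
- gate_hinge (a point): point on the gate's upright hinge axis, at the height of the two squeeze points; axes turn with the gate (z up, gate along -y)
- gate (a joint): opening of the gate, rad: 0 shut, 0.15 ajar on its hook, 1.57 square to the cage's front, 1.75 end stop; opens clockwise seen from above, out from the front. 172 mm long, 16 mm above the bench. A spring of 0.2 to 0.35 N m pulls it back; a sprung roller clicks into a check at 0.75 and can hold it; getting into and past that takes 0.7 N m (6 N at the yellow tabs). Let go wide, it falls back to 1.05.
Not all that is in view belongs to the job. What is shaped like the tall_cup but pink or turquoise is not meant.

How it is judged:
By the outcome, as a careful person would: the job done as asked, in the order asked, and still so for the second after the job is handed in, while the arm keeps its last pose, push and grip.
It also fails if it takes over 61 s, if anything falls off the work surface, if the arm or the gripper's body presses on something with over 40 N, if the wrist force passes 120 N, or if a joint passes its speed limit or range.

## Working session

There is one attempt and no reset: what is moved stays moved. The work goes in short steps, Python scripts to look and compute and a shell command to move; the robot and the scene stay as the last step left them, time stands still between calls to the robot, and variables do not carry over. Pictures are saved under pics/ and viewed, at most 10 in all, crops included, and the job is handed in when it is done.

```bash
mkdir -p pics
cat > h.py <<'E'
import numpy as np, cv2
from scipy.spatial.transform import Rotation as Rn
from bench import ctrl
def grab(n,f=None):
    ci=ctrl.camera_info(n); im,d=ctrl.get_image(n)
    if f: cv2.imwrite('pics/'+f,im)
    return ci,im,d
def ray(ci,px):
    K=np.array(ci['intrinsics'],float);D=np.array(ci['D'],float)
    p=cv2.undistortPoints(np.array(px,float).reshape(-1,1,2),K,D).reshape(-1,2)
    R=np.array(ci['R']);t=np.array(ci['t'])
    d=np.c_[p,np.ones(len(p))]
    return -R.T@t, d@R
def onplane(ci,px,z):
    o,d=ray(ci,px); return o+d*((z-o[2])/d[:,2])[:,None]
def fromdepth(ci,d,px):
    o,r=ray(ci,px); px=np.array(px).reshape(-1,2).astype(int)
    return o+r*d[px[:,1],px[:,0]][:,None]
def cloud(ci,d):
    v,u=np.mgrid[0:d.shape[0],0:d.shape[1]]
    P=fromdepth(ci,d,np.c_[u.ravel(),v.ravel()]).reshape(*d.shape,3); P[d<=0]=np.nan
    return P
def tool(): 
    s=ctrl.get_state(); return s,Rn.from_rotvec(s['tool_rot']).as_matrix()
def st():
    s,R=tool(); print('t',s['time'],'p',np.round(s['position'],4),'\nR',np.round(R,3).tolist(),'\nq',np.round(s['joint_positions'],3),'f',np.round(s['ft_force'],1),'gw',round(s['grip_width']*87,1),s['grip_force'])
E
python3 - <<'E'
from h import *
st()
for n in('scene','top'):
    ci,im,d=grab(n,n+'0.png'); print(n,ci['intrinsics'],ci['D'],np.round(ci['R'],3).tolist(),ci['t'],(d>0).mean())
E
```

```text
t 0.0 p [ 0.2268 -0.6086  0.2214] 
R [[0.937, 0.349, -0.001], [0.349, -0.937, 0.002], [-0.0, -0.002, -1.0]] 
q [ 1.228  0.322 -0.07   1.452  0.023  1.371 -0.057] f [-0.1 -0.  -0.1] gw 87.0 0.0
scene [[381.46784856   0.         251.90618538]
 [  0.         381.46784856 200.85368031]
 [  0.           0.           1.        ]] [-0.09309961  0.          0.          0.          0.        ] [[0.757, -0.653, 0.021], [-0.316, -0.394, -0.863], [0.572, 0.646, -0.505]] [-0.40634688  0.29879911  0.61550914] 0.9960174560546875
top [[371.68357507   0.         254.73986934]
 [  0.         371.68357507 191.87266683]
 [  0.           0.           1.        ]] [0.01017242 0.         0.         0.         0.        ] [[-0.008, -1.0, 0.029], [-0.998, 0.007, -0.065], [0.065, -0.029, -0.997]] [0.03708139 0.59385924 1.03698083] 0.9960835774739584
```

View pics/scene0.png

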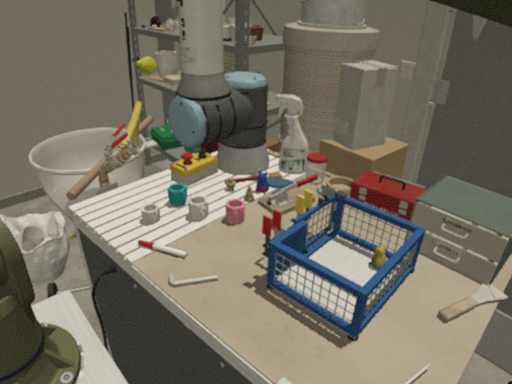

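View pics/top0.png

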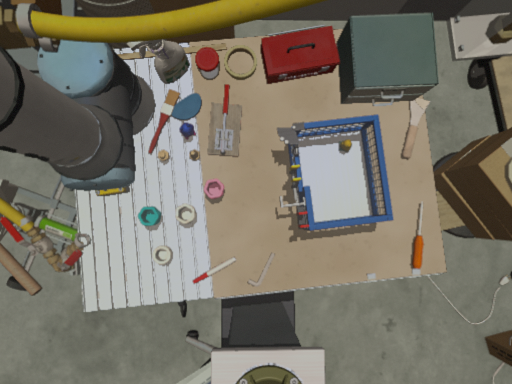

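The scene view shows the tall cup at (198,208), the short cup at (150,213), red tabs at (272,225) and yellow tabs at (304,203). The top view shows the tall cup at (187,214), the short cup at (163,255), yellow tabs near (296,180) and red tabs near (303,215). The cage front faces +y, and the hinge is at the far end.

```bash
cat > m.py <<'E'
from h import *
def rep(n,ci,im,d,roi):
    hsv=cv2.cvtColor(im,cv2.COLOR_BGR2HSV); P=cloud(ci,d); H,S,V=cv2.split(hsv)
    u0,u1,v0,v1=roi; M=np.zeros(H.shape,bool); M[v0:v1,u0:u1]=1
    for nm,c in dict(red=((H<8)|(H>172))&(S>150)&(V>70),yel=(H>18)&(H<34)&(S>140)&(V>90)).items():
        k,l,s,c2=cv2.connectedComponentsWithStats((c&M).astype(np.uint8))
        for i in range(1,k):
            if s[i,4]<6: continue
            Q=P[l==i]; Q=Q[np.isfinite(Q[:,0])]
            print(n,nm,s[i],np.round(c2[i],1),np.round(np.median(Q,0),3),'zmax',np.round(np.percentile(Q,[5,95],axis=0),3).tolist())
if __name__=='__main__':
    A={n:grab(n) for n in('scene','top')}
    rep('scene',*A['scene'],(240,400,170,300)); rep('top',*A['top'],(270,370,100,250))
    for n,(ci,im,d) in A.items():
        P=cloud(ci,d);H,S,V=cv2.split(cv2.cvtColor(im,cv2.COLOR_BGR2HSV))
        if n=='top':
            for nm,(u,v) in dict(tall=(187,214),short=(163,255)).items():
                w=P[v-16:v+17,u-16:u+17].reshape(-1,3); w=w[np.isfinite(w[:,2])]
                base=np.percentile(w[:,2],30); z=np.percentile(w[:,2],98)
                k=w[w[:,2]>z-.006]; print(nm,'base',base,'top',z,'cx',(k.min(0)+k.max(0))/2,k.max(0)-k.min(0),cv2.minAreaRect(k[:,:2].astype(np.float32)*1000))
        b=(H>100)&(H<125)&(S>120); Q=P[b&np.isfinite(P[...,2])]; 
        Q=Q[(Q[:,2]>.105)&(Q[:,2]<.128)&(np.abs(Q[:,0]-.57)<.3)]
        Q=Q[Q[:,1]<.05]
        print(n,'rim',len(Q),cv2.minAreaRect(Q[:,:2].astype(np.float32)*1000),np.median(Q[:,2]))
E
python3 m.py
python3 - <<'E'
import cv2
im=cv2.imread('pics/top0.png')[100:245,270:400]; a=cv2.resize(im,None,fx=4,fy=4,interpolation=2)
cv2.imwrite('pics/c1.png',a)
E
```

```text
scene red [ 350  170   50   43 1252] [377.9 190.3] [ 0.936 -0.076  0.078] zmax [[0.915, -0.137, 0.036], [1.005, -0.006, 0.081]]
scene red [298 175  19  11  86] [307.  179.8] [0.846 0.108 0.06 ] zmax [[0.814, 0.104, 0.053], [0.88, 0.112, 0.066]]
scene red [240 176  18   5  31] [249.6 178.1] [0.791 0.298 0.009] zmax [[0.755, 0.286, 0.006], [0.805, 0.311, 0.012]]
scene red [263 210  18  26 254] [271.5 222.2] [ 0.527 -0.084  0.146] zmax [[0.496, -0.093, 0.126], [0.532, -0.072, 0.164]]
scene yel [295 190  18  24 243] [303.6 201.2] [ 0.618 -0.067  0.145] zmax [[0.612, -0.076, 0.126], [0.648, -0.057, 0.164]]
scene yel [375 247  10  16 127] [379.6 254.7] [ 0.719 -0.231  0.046] zmax [[0.713, -0.24, 0.033], [0.727, -0.222, 0.06]]
top red [299 212   8   3  18] [302.3 212.8] [ 0.532 -0.081  0.165] zmax [[0.53, -0.088, 0.1], [0.535, -0.073, 0.167]]
top red [300 225   9   3  20] [303.9 225.8] [ 0.5   -0.085  0.165] zmax [[0.496, -0.093, 0.099], [0.503, -0.075, 0.168]]
top yel [343 140   8   7  38] [347.1 142.8] [ 0.726 -0.223  0.06 ] zmax [[0.72, -0.232, 0.057], [0.734, -0.215, 0.064]]
top yel [29
[... 260 characters left out ...]
75, -189.30368041992188), (281.33111572265625, 235.367431640625), 6.59137487411499) 0.11918031172213428
tall base -0.00022564546576384656 top 0.054592804269746754 cx [0.5355724  0.2258702  0.05281493] [0.05445815 0.0516148  0.00842605] ((536.3411865234375, 225.70245361328125), (54.4133186340332, 50.98042678833008), 62.2326774597168)
short base -0.0005918615412190409 top 0.042392650657881205 cx [0.42424017 0.29081647 0.04146018] [0.04884696 0.04868216 0.00819896] ((424.1231384277344, 290.17608642578125), (47.59856033325195, 48.04056167602539), 21.543983459472656)
top rim 1591 ((638.4624633789062, -188.8076171875), (275.5990295410156, 231.57533264160156), 6.314705848693848) 0.12071587654308147
```

View pics/c1.png

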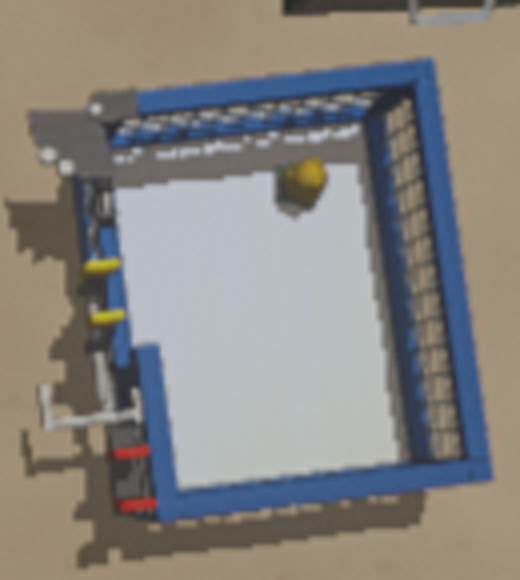

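```bash
cat > plan.py <<'E'
from h import *
def plan(wps,p=None,yaw=None):
    """wps: (x,y,z,toolx yaw deg,opening,nrows); prints shifts in tool axes; tool pointing down"""
    s,R=tool()
    if p is None: p=np.array(s['position']); yaw=np.degrees(np.arctan2(R[1,0],R[0,0]))
    rows=[]; yaw0=yaw; p=np.array(p,float)
    for x,y,z,a,o,n in wps:
        q0=p.copy(); a0=yaw
        for i in range(1,n+1):
            g=q0+(np.array([x,y,z])-q0)*i/n; ga=a0+(a-a0)*i/n
            c,sn=np.cos(np.radians(yaw)),np.sin(np.radians(yaw)); F=np.array([[c,sn,0],[sn,-c,0],[0,0,-1]])
            d=np.round(F.T@(g-p),3); t=round(-(ga-yaw),1)
            p=p+F@d; yaw-=t
            rows.append([o]+d.tolist()+[0,0,t])
    for k in range(0,len(rows),12): print(str(rows[k:k+12]).replace(' ',''))
    print('end',np.round(p,4),round(yaw,2))
E
python3 - <<'E'
from plan import *
plan([(.40,-.35,.24,50,.087,6),(.50,0,.24,80,.087,6),(.51,.20,.20,96,.087,5)])
E
```

```text
[[0.087,0.042,-0.03,-0.003,0,0,np.float64(-4.9)],[0.087,0.045,-0.027,-0.003,0,0,np.float64(-5.0)],[0.087,0.046,-0.023,-0.003,0,0,np.float64(-4.9)],[0.087,0.049,-0.018,-0.003,0,0,np.float64(-4.9)],[0.087,0.05,-0.015,-0.003,0,0,np.float64(-4.9)],[0.087,0.051,-0.01,-0.003,0,0,np.float64(-5.0)],[0.087,0.055,-0.025,-0.0,0,0,np.float64(-5.0)],[0.087,0.058,-0.019,-0.0,0,0,np.float64(-5.0)],[0.087,0.058,-0.015,-0.0,0,0,np.float64(-5.0)],[0.087,0.06,-0.009,-0.0,0,0,np.float64(-5.0)],[0.087,0.061,-0.005,-0.0,0,0,np.float64(-5.0)],[0.087,0.06,0.001,-0.0,0,0,np.float64(-5.0)]]
[[0.087,0.04,-0.005,0.008,0,0,np.float64(-3.2)],[0.087,0.04,-0.003,0.008,0,0,np.float64(-3.2)],[0.087,0.04,0.0,0.008,0,0,np.float64(-3.2)],[0.087,0.04,0.002,0.008,0,0,np.float64(-3.2)],[0.087,0.04,0.004,0.008,0,0,np.float64(-3.2)]]
end [0.5101 0.2003 0.1999] 96.04
```

```bash
sed -i 's/t=round(-(ga-yaw),1)/t=float(round(-(ga-yaw),1))/' plan.py
python3 -m handwheel '[[0.087,0.042,-0.03,-0.003,0,0,-4.9],[0.087,0.045,-0.027,-0.003,0,0,-5],[0.087,0.046,-0.023,-0.003,0,0,-4.9],[0.087,0.049,-0.018,-0.003,0,0,-4.9],[0.087,0.05,-0.015,-0.003,0,0,-4.9],[0.087,0.051,-0.01,-0.003,0,0,-5],[0.087,0.055,-0.025,0,0,0,-5],[0.087,0.058,-0.019,0,0,0,-5],[0.087,0.058,-0.015,0,0,0,-5],[0.087,0.06,-0.009,0,0,0,-5],[0.087,0.061,-0.005,0,0,0,-5],[0.087,0.06,0.001,0,0,0,-5]]' 30
python3 -m handwheel '[[0.087,0.04,-0.005,0.008,0,0,-3.2],[0.087,0.04,-0.003,0.008,0,0,-3.2],[0.087,0.04,0,0.008,0,0,-3.2],[0.087,0.04,0.002,0.008,0,0,-3.2],[0.087,0.04,0.004,0.008,0,0,-3.2],[0.087,0,0,0,0,0,0],[0.087,0,0,0,0,0,0]]'
python3 - <<'E'
from plan import *
st()
ci,im,d=grab('wrist','w1.png'); np.savez('w1.npz',d=d,**{k:np.array(v) for k,v in ci.items()})
P=cloud(ci,d); print('cam',-np.array(ci['R']).T@ci['t'])
w=P[np.isfinite(P[...,2])]; w=w[np.hypot(w[:,0]-.536,w[:,1]-.226)<.045]
k=w[w[:,2]>.045]; print(len(k),np.percentile(k[:,2],98) if len(k) else 0, cv2.minAreaRect(k[:,:2].astype(np.float32)*1000) if len(k) else 0)
E
```

```text
time: 1.7
position: [0.4999, 0.0015, 0.2407]
tool_rot: [2.402, 2.023, -0.0]
ft_force: [1.4, -0.2, 0.1]
grip_width: 1.003
grip_force: 0.0
time: 2.58
position: [0.5102, 0.1993, 0.2003]
tool_rot: [2.102, 2.335, -0.001]
ft_force: [0.0, -0.2, -0.3]
grip_width: 1.0
grip_force: 0.0
t 2.575 p [0.5102 0.1993 0.2003] 
R [[-0.105, 0.994, -0.0], [0.994, 0.105, -0.001], [-0.001, -0.0, -1.0]] 
q [ 0.353  0.201 -0.864  1.714  0.159  1.301 -0.439] f [ 0.  -0.2 -0.3] gw 87.0 0.0
cam [0.50218074 0.2796491  0.36181766]
37783 0.31300358444039444 ((532.5638427734375, 228.13333129882812), (54.82774353027344, 81.85626983642578), 77.18073272705078)
```

View pics/w1.png

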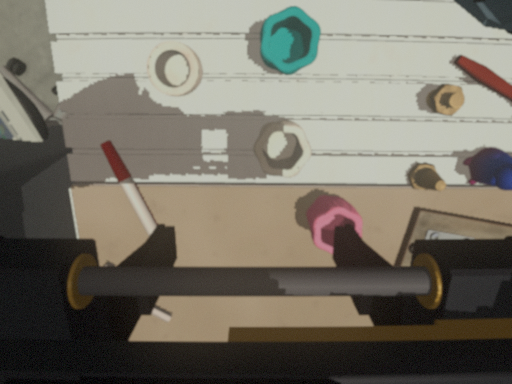

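The wrist view shows the tall hexagonal cup at (284,149), the round short cup at (174,68) and the pink cup at (335,222). There is room for the fingers on both sides of the tall cup.

Run:
```python
from plan import *
z=np.load('w1.npz'); ci={k:z[k] for k in('intrinsics','D','R','t')}; d=z['d']
P=cloud(ci,d); m=np.zeros(d.shape,np.uint8); m[100:190,240:325]=1
m&=((P[...,2]>.04)&(P[...,2]<.065)).astype(np.uint8)
k,l,s,c=cv2.connectedComponentsWithStats(m); i=1+np.argmax(s[1:,4]); print(s[i],c[i])
Q=P[l==i]; zt=np.percentile(Q[:,2],95); print('top depth',zt)
cnt=max(cv2.findContours((l==i).astype(np.uint8),0,1)[0],key=cv2.contourArea); cnt=cv2.convexHull(cnt)
W=onplane(ci,cnt.reshape(-1,2),zt)[:,:2]*1000
(x,y),r=cv2.minEnclosingCircle(W.astype(np.float32)); print('wrist plane',x,y,r,cv2.minAreaRect(W.astype(np.float32)))
for a in range(60,151,10):
    e=W@[np.cos(np.radians(a-90)),np.sin(np.radians(a-90))]; print(a,round(np.ptp(e),1),end=' ')
# two-view triangulation of the rim centre: top (187,214)
A={'w':(ci,c[i])}
tc,im,dt=grab('top'); T=cloud(tc,dt); mm=((T[...,2]>.045)&(np.hypot(T[...,0]-.536,T[...,1]-.226)<.035)).astype(np.uint8)
ct=max(cv2.findContours(mm,0,1)[0],key=cv2.contourArea); M=cv2.moments(cv2.convexHull(ct)); pt=(M['m10']/M['m00'],M['m01']/M['m00'])
M=cv2.moments(cnt); pw=(M['m10']/M['m00'],M['m01']/M['m00'])
o1,r1=ray(ci,pw);o2,r2=ray(tc,pt); k=np.linalg.lstsq(np.c_[r1[0],-r2[0]],o2-o1,rcond=None)[0]
print('\ntri',pw,pt,o1+k[0]*r1[0],o2+k[1]*r2[0])
```

```text
[ 254  122   58   56 1389] [282.52987761 149.30669546]
top depth 0.052271305476827054
wrist plane 534.2780151367188 228.54994201660156 28.36236000061035 ((534.361328125, 228.5889434814453), (51.41004943847656, 56.676170349121094), 31.379823684692383)
60 52.9 70 53.7 80 55.5 90 55.9 100 55.1 110 53.9 120 51.6 130 53.4 140 54.9 150 56.1 
tri (282.28776336558917, 149.2743806190378) (119.1373258306538, 218.58105573419076) [0.49938362 0.28404025 0.38875527] [0.52325988 0.2892455  0.39038599]
```

Run:
```python
from plan import *
plan([(.535,.228,.12,120,.087,4),(.535,.228,.012,120,.087,3)])
```

```text
[[0.087,0.007,0.007,0.02,0,0,-6.0],[0.087,0.006,0.007,0.02,0,0,-6.0],[0.087,0.005,0.008,0.02,0,0,-6.1],[0.087,0.004,0.009,0.021,0,0,-6.0],[0.087,0.0,-0.0,0.036,0,0,0.0],[0.087,0.0,-0.0,0.036,0,0,0.0],[0.087,0.0,-0.0,0.036,0,0,0.0]]
end [0.5352 0.228  0.0116] 120.01
```

```bash
python3 -m handwheel '[[0.087,0.007,0.007,0.02,0,0,-6],[0.087,0.006,0.007,0.02,0,0,-6],[0.087,0.005,0.008,0.02,0,0,-6],[0.087,0.004,0.009,0.021,0,0,-6],[0.087,0,0,0.036,0,0,0],[0.087,0,0,0.036,0,0,0],[0.087,0,0,0.036,0,0,0],[0.087,0,0,0,0,0,0],[0,0,0,0,0,0,0],[0,0,0,0,0,0,0],[0,0,0,0,0,0,0],[0,0,0,0,0,0,0]]' 25
python3 -m handwheel '[[0,0,0,0,0,0,0],[0,0,0,0,0,0,0],[0,0,0,-0.03,0,0,0],[0,0,0,-0.04,0,0,0],[0,0,0,-0.04,0,0,0],[0,0,0,0,0,0,0]]'
python3 - <<'E'
from plan import *
st()
plan([(.60,.0,.245,105,0,6),(.618,-.185,.235,96,0,5),(.618,-.185,.06,96,0,5)])
E
```

```text
time: 4.18
position: [0.5349, 0.2296, 0.0121]
tool_rot: [1.569, 2.721, 0.0]
ft_force: [-1.1, -0.7, 0.5]
grip_width: 0.631
grip_force: 0.3
time: 4.92
position: [0.5366, 0.2309, 0.1245]
tool_rot: [1.568, 2.718, 0.007]
ft_force: [0.3, -0.1, -1.3]
grip_width: 0.604
grip_force: 28.7
t 4.925 p [0.5366 0.2309 0.1245] 
R [[-0.501, 0.866, 0.006], [0.866, 0.501, 0.002], [-0.001, 0.006, -1.0]] 
q [ 0.293  0.377 -0.899  1.722  0.317  1.19  -0.166] f [ 0.3 -0.1 -1.3] gw 52.6 28.670403584983433
[[0,-0.039,-0.01,-0.02,0,0,2.5],[0,-0.039,-0.009,-0.02,0,0,2.5],[0,-0.039,-0.006,-0.02,0,0,2.5],[0,-0.04,-0.005,-0.02,0,0,2.5],[0,-0.039,-0.004,-0.02,0,0,2.5],[0,-0.04,-0.001,-0.021,0,0,2.5],[0,-0.037,-0.006,0.002,0,0,1.8],[0,-0.037,-0.005,0.002,0,0,1.8],[0,-0.037,-0.004,0.002,0,0,1.8],[0,-0.037,-0.003,0.002,0,0,1.8],[0,-0.037,-0.001,0.002,0,0,1.8],[0,0.0,-0.0,0.035,0,0,0.0]]
[[0,0.0,-0.0,0.035,0,0,0.0],[0,0.0,-0.0,0.035,0,0,0.0],[0,0.0,-0.0,0.035,0,0,0.0],[0,0.0,-0.0,0.035,0,0,0.0]]
end [ 0.6182 -0.1851  0.0605] 96.04
```

```bash
python3 -m handwheel '[[0,-0.039,-0.01,-0.02,0,0,2.5],[0,-0.039,-0.009,-0.02,0,0,2.5],[0,-0.039,-0.006,-0.02,0,0,2.5],[0,-0.04,-0.005,-0.02,0,0,2.5],[0,-0.039,-0.004,-0.02,0,0,2.5],[0,-0.04,-0.001,-0.021,0,0,2.5],[0,-0.037,-0.006,0.002,0,0,1.8],[0,-0.037,-0.005,0.002,0,0,1.8],[0,-0.037,-0.004,0.002,0,0,1.8],[0,-0.037,-0.003,0.002,0,0,1.8],[0,-0.037,-0.001,0.002,0,0,1.8],[0,0,0,0,0,0,0]]'
python3 - <<'E'
from plan import *
st(); A={n:grab(n) for n in('scene',)}
E
python3 -m handwheel '[[0,0,0,0.035,0,0,0],[0,0,0,0.035,0,0,0],[0,0,0,0.035,0,0,0],[0,0,0,0.035,0,0,0],[0,0,0,0.035,0,0,0],[0,0,0,0,0,0,0],[0,0,0,0,0,0,0]]'
```

```text
time: 6.42
position: [0.6156, -0.1927, 0.2313]
tool_rot: [-2.11, -2.327, 0.003]
ft_force: [-0.6, -0.8, -1.9]
grip_width: 0.602
grip_force: 28.7
t 6.425 p [ 0.6156 -0.1927  0.2313] 
R [[-0.097, 0.995, -0.002], [0.995, 0.097, -0.001], [-0.001, -0.002, -1.0]] 
q [ 0.772  0.38  -0.672  1.432  0.238  1.413  0.195] f [-0.6 -0.8 -1.9] gw 52.4 28.670077835085976
time: 7.35
position: [0.6175, -0.1859, 0.0591]
tool_rot: [2.099, 2.335, 0.002]
ft_force: [1.4, -0.4, -0.6]
grip_width: 0.602
grip_force: 28.7
```

```bash
python3 -m handwheel '[[0.087,0,0,0,0,0,0],[0.087,0,0,0,0,0,0],[0.087,0,0,0,0,0,0],[0.087,0,0,0,0,0,0],[0.087,0,0,-0.05,0,0,0],[0.087,0,0,-0.06,0,0,0],[0.087,0,0,-0.06,0,0,0]]'
python3 - <<'E'
from plan import *
plan([(.50,-.22,.27,96,.087,3),(.50,-.22,.27,96,.087,2)])
E
```

```text
time: 8.22
position: [0.6159, -0.1864, 0.2292]
tool_rot: [-2.101, -2.335, 0.0]
ft_force: [0.3, 0.3, -0.0]
grip_width: 0.996
grip_force: 0.0
[[0.087,-0.007,-0.04,-0.014,0,0,0.0],[0.087,-0.007,-0.039,-0.013,0,0,0.0],[0.087,-0.007,-0.04,-0.014,0,0,0.0],[0.087,-0.0,0.0,0.0,0,0,0.0],[0.087,-0.0,0.0,0.0,0,0,0.0]]
end [ 0.4998 -0.2198  0.2702] 96.05
```

```bash
python3 -m handwheel '[[0.087,0.012,-0.028,-0.014,0,0,0],[0.087,0.012,-0.028,-0.014,0,0,0],[0.087,0,0,0,0,0,0],[0.087,0,0,0,0,0,0]]'
cat > w.py <<'E'
from m import *
import sys
st(); ci,im,d=grab('wrist',sys.argv[1]+'.png'); np.savez(sys.argv[1]+'.npz',d=d,im=im,**{k:np.array(v) for k,v in ci.items()})
rep('wrist',ci,im,d,(0,512,0,384))
E
python3 w.py w2
```

```text
time: 8.72
position: [0.5582, -0.1688, 0.2554]
tool_rot: [2.101, 2.335, -0.0]
ft_force: [0.2, 0.2, 0.3]
grip_width: 1.0
grip_force: 0.0
t 8.725 p [ 0.5582 -0.1688  0.2554] 
R [[-0.105, 0.994, 0.0], [0.994, 0.105, -0.001], [-0.001, 0.0, -1.0]] 
q [ 0.85   0.227 -0.704  1.555  0.148  1.414  0.241] f [0.2 0.2 0.3] gw 87.0 0.0
wrist red [187  61  15  29 379] [193.7  75.7] [ 0.503 -0.082  0.163] zmax [[0.499, -0.09, 0.134], [0.505, -0.073, 0.165]]
wrist red [230  60   9  29 240] [233.9  74.5] [ 0.534 -0.078  0.164] zmax [[0.531, -0.087, 0.153], [0.536, -0.069, 0.165]]
wrist yel [334  54  19  30 300] [345.8  67.7] [ 0.616 -0.063  0.164] zmax [[0.613, -0.073, 0.135], [0.62, -0.056, 0.165]]
wrist yel [370  54  26  30 528] [383.8  67.7] [ 0.646 -0.059  0.159] zmax [[0.645, -0.069, 0.127], [0.651, -0.052, 0.165]]
wrist yel [380 211  15  19 191] [387.7 222. ] [ 0.725 -0.221  0.059] zmax [[0.719, -0.229, 0.054], [0.733, -0.213, 0.061]]
wrist yel [ 70 261   8  13  31] [ 73.3 267.6] [ 0.507 -0.137  0.342] zmax [[0.506, -0.139, 0.341], [0.507, -0.136, 0.344]]
wrist yel [433 264  10  43 149] [437.8 288.9] [ 0.603 -0.133  0.346] zmax [[0.602, -0.137, 0.342], [0.604, -0.128, 0.347]]
wrist yel [ 67 275  10  33 107] [ 70.3 290.5] [ 0.508 -0.142  0.345] zmax [[0.507, -0.147, 0.344], [0.508, -0.139, 0.347]]
```

View pics/w2.png

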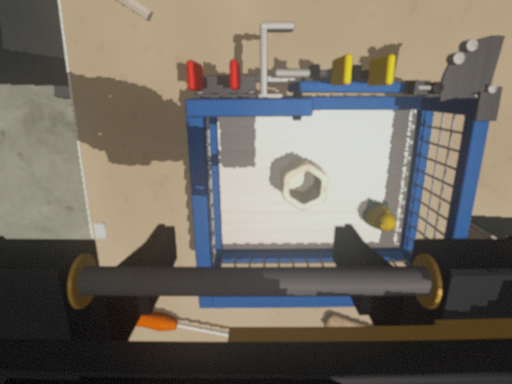

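The cup stands upright in the cage at (305,186) with the bear beside it at (380,217). The red tabs are at (194,76) and (234,75), the yellow tabs at (346,68) and (384,68), and the steel hook at (265,25–95).

Run:
```python
from h import *
z=np.load('w2.npz'); ci={k:z[k] for k in('intrinsics','D','R','t')}; d=z['d'];im=z['im']
P=cloud(ci,d); H,S,V=cv2.split(cv2.cvtColor(im,cv2.COLOR_BGR2HSV))
t=(P[...,2]>.1615)&(P[...,2]<.17)&(S>140); t[110:]=0
k,l,s,c=cv2.connectedComponentsWithStats(t.astype(np.uint8))
C=[]
for i in range(1,k):
    if s[i,4]<30: continue
    cn=cv2.findContours((l==i).astype(np.uint8),0,1)[0][0].reshape(-1,2)
    Q=onplane(ci,cn,.165)*1000
    r=cv2.minAreaRect(Q[:,:2].astype(np.float32)); print(s[i],r,np.median(P[l==i][:,2])); C.append(r[0])
C=np.array(sorted(C)); print(C, np.degrees(np.arctan2(*(C[1]-C[0])[::-1])),np.degrees(np.arctan2(*(C[3]-C[2])[::-1])))
for nm,px in dict(hook1=(265,40),hook2=(280,27),hook3=(265,90),rod=(295,73),plate=(470,65),bolt=(490,100)).items(): print(nm,np.round(fromdepth(ci,d,[px]),3))
b=(H>100)&(H<125)&(S>110)&(P[...,2]>.11)&(P[...,2]<.13); Q=P[b][:,:2]*1000
print(cv2.minAreaRect(Q.astype(np.float32)))
# triangulate tab tops with scene/top earlier pixel centres
import json
```

```text
[343  54   9  30 223] ((616.1859741210938, -64.99885559082031), (5.924267768859863, 20.258068084716797), 10.103460311889648) 0.16387657107833947
[385  54  10  30 227] ((647.4376831054688, -61.422122955322266), (6.365794658660889, 20.334306716918945), 6.485167503356934) 0.16390728531876492
[230  59   8  31 223] ((533.3777465820312, -77.73308563232422), (5.215827941894531, 21.06827735900879), 5.144098281860352) 0.16390860619489261
[186  60  10  30 219] ((501.8143310546875, -81.29828643798828), (5.979569435119629, 20.436504364013672), 6.714853286743164) 0.1638963614073407
[[501.81433105 -81.29828644]
 [533.37774658 -77.73308563]
 [616.18597412 -64.99885559]
 [647.43768311 -61.42212296]] 6.444448896950372 6.529047028908023
hook1 [[ 0.555 -0.044  0.11 ]]
hook2 [[ 0.567 -0.032  0.11 ]]
hook3 [[ 0.56  -0.086  0.11 ]]
rod [[ 0.586 -0.068  0.102]]
plate [[ 0.731 -0.046  0.127]]
bolt [[ 0.758 -0.072  0.127]]
((638.9220581054688, -186.8448944091797), (277.9512023925781, 231.2620086669922), 6.541240215301514)
```

Run:
```python
from plan import *
plan([(.514,-.080,.23,96.5,.06,3),(.514,-.080,.129,96.5,.06,3)])
```

```text
[[0.06,0.031,-0.012,0.008,0,0,-0.2],[0.06,0.031,-0.011,0.009,0,0,-0.1],[0.06,0.031,-0.011,0.008,0,0,-0.2],[0.06,0.0,-0.0,0.034,0,0,0.0],[0.06,0.0,-0.0,0.033,0,0,0.0],[0.06,0.0,-0.0,0.034,0,0,0.0]]
end [ 0.5144 -0.08    0.129 ] 96.53
```

```bash
python3 -m handwheel '[[0.06,0.031,-0.012,0.008,0,0,-0.2],[0.06,0.031,-0.011,0.009,0,0,-0.1],[0.06,0.031,-0.011,0.008,0,0,-0.2],[0.06,0,0,0,0,0,0],[0.06,0,0,0.034,0,0,0],[0.06,0,0,0.033,0,0,0],[0.06,0,0,0.034,0,0,0],[0.06,0,-0.004,0,0,0,0],[0.06,0,0,0,0,0,0],[0.06,0,0,0,0,0,0]]'
python3 -c "from h import *; st()"
```

```text
time: 10.02
position: [0.5115, -0.0805, 0.1312]
tool_rot: [2.09, 2.342, 0.002]
ft_force: [-0.4, -0.1, 1.0]
grip_width: 0.686
grip_force: 0.0
t 10.025 p [ 0.5115 -0.0805  0.1312] 
R [[-0.114, 0.994, 0.003], [0.994, 0.114, -0.001], [-0.001, 0.003, -1.0]] 
q [ 0.807  0.168 -0.758  1.872  0.127  1.147  0.118] f [-0.4 -0.1  1. ] gw 59.7 0.0
```

```bash
python3 -m handwheel '[[0.02,0,0,0,0,0,0],[0.02,0,0,0,0,0,0],[0.02,0,0,0,0,0,0],[0.02,0,0,0,0,0,0],[0.02,0,0,0,0,0,0],[0.02,0,0,0,0,0,0],[0.02,0,0,0,0,0,0],[0.02,0,0,0,0,0,0]]' 22
python3 -m handwheel '[[0.02,0,0,0,0,0,0],[0.02,0,0,0,0,0,0],[0.02,0,0,0,0,0,0],[0.02,0,0,0,0,0,0]]'
python3 - <<'E'
from m import *
st(); A=grab('scene','s2.png'); rep('scene',*A,(255,345,170,300))
E
```

```text
time: 11.02
position: [0.5097, -0.0804, 0.1301]
tool_rot: [-2.091, -2.344, 0.002]
ft_force: [-1.7, -0.1, 5.3]
grip_width: 0.265
grip_force: 22.0
time: 11.52
position: [0.5097, -0.0805, 0.1301]
tool_rot: [-2.091, -2.344, 0.002]
ft_force: [-1.8, 0.2, 4.1]
grip_width: 0.271
grip_force: 22.0
t 11.525 p [ 0.5097 -0.0805  0.1301] 
R [[-0.113, 0.994, -0.001], [0.994, 0.113, -0.001], [-0.001, -0.001, -1.0]] 
q [ 0.807  0.168 -0.758  1.874  0.127  1.149  0.118] f [-1.8  0.2  4.1] gw 23.6 21.994871372007765
scene red [313 175   4   4  13] [314.8 176.4] [0.878 0.104 0.065] zmax [[0.765, 0.019, 0.056], [0.885, 0.107, 0.135]]
scene red [268 213  10  24 160] [272.4 222.7] [ 0.515 -0.089  0.148] zmax [[0.499, -0.093, 0.126], [0.521, -0.079, 0.165]]
scene yel [300 190   8  16  93] [303.5 197.1] [ 0.646 -0.051  0.143] zmax [[0.644, -0.059, 0.126], [0.648, -0.042, 0.16]]
scene yel [269 193   8   5  12] [272.8 195.3] [ 0.489 -0.106  0.227] zmax [[0.481, -0.107, 0.224], [0.498, -0.105, 0.229]]
scene yel [290 198   7  12  56] [293.7 203.6] [ 0.614 -0.052  0.138] zmax [[0.613, -0.057, 0.127], [0.617, -0.042, 0.15]]
```

```bash
python3 -m handwheel '[[0.06,0,0,0,0,0,0],[0.06,0,0.002,0,0,0,0],[0.06,0,0.002,0,0,0,0],[0.06,0,0,-0.05,0,0,0],[0.06,0,0,-0.05,0,0,0],[0.06,-0.03,0.04,-0.01,0,0,0],[0.06,-0.03,0.04,0,0,0,0],[0.06,0,0,0,0,0,0],[0.06,0,0,0,0,0,0]]'
python3 w.py w3
python3 - <<'E'
from h import *
z=np.load('w3.npz'); ci={k:z[k] for k in('intrinsics','D','R','t')}; d=z['d'];im=z['im']
P=cloud(ci,d); H,S,V=cv2.split(cv2.cvtColor(im,cv2.COLOR_BGR2HSV))
t=(P[...,2]>.1615)&(P[...,2]<.17)&(S>140)
k,l,s,c=cv2.connectedComponentsWithStats(t.astype(np.uint8))
C=[]
for i in range(1,k):
    if s[i,4]<30: continue
    cn=cv2.findContours((l==i).astype(np.uint8),0,1)[0][0].reshape(-1,2)
    Q=onplane(ci,cn,.165)*1000
    r=cv2.minAreaRect(Q[:,:2].astype(np.float32)); print(s[i],r); C.append(r[0])
C=np.array(sorted(C)); print(C)
if len(C)==4:
    e=C[3]-C[2]; e/=np.linalg.norm(e); a=np.degrees(np.arctan2(e[1],e[0])); print('gate angle',6.5-a,'Y',C[3]-9*e, 'hinge', C[3]+104*e-12*np.array([-e[1],e[0]]))
E
```

```text
time: 12.7
position: [0.5991, -0.1292, 0.2382]
tool_rot: [-2.087, -2.342, 0.002]
ft_force: [-0.8, 0.8, 1.1]
grip_width: 0.689
grip_force: 0.0
t 12.7 p [ 0.5991 -0.1292  0.2382] 
R [[-0.115, 0.993, -0.004], [0.993, 0.115, 0.002], [0.002, -0.004, -1.0]] 
q [ 0.767  0.32  -0.745  1.501  0.216  1.409  0.127] f [-0.8  0.8  1.1] gw 60.0 0.0
wrist red [167 107  20  31 431] [176.3 120.1] [ 0.535 -0.075  0.162] zmax [[0.531, -0.085, 0.129], [0.536, -0.068, 0.165]]
wrist red [124 108  26  30 612] [136.  121.5] [ 0.504 -0.08   0.156] zmax [[0.5, -0.089, 0.129], [0.505, -0.072, 0.165]]
wrist yel [287  76  14  31 301] [293.5  90.7] [ 0.617 -0.045  0.164] zmax [[0.615, -0.054, 0.145], [0.62, -0.036, 0.165]]
wrist yel [325  83  22  31 425] [336.2  96.2] [ 0.648 -0.045  0.163] zmax [[0.647, -0.055, 0.131], [0.653, -0.037, 0.165]]
wrist yel [348 244  13  21 153] [354.4 253.8] [ 0.727 -0.216  0.058] zmax [[0.64, -0.225, 0.049], [0.734, -0.112, 0.275]]
wrist yel [119 266   7  37 108] [121.5 285.7] [ 0.562 -0.101  0.328] zmax [[0.561, -0.104, 0.326], [0.563, -0.097, 0.329]]
wrist yel [383 268   8  40 15
[... 217 characters left out ...]
289  76  12  31 230] ((618.012451171875, -45.23042297363281), (20.45619010925293, 5.871076583862305), 87.81269836425781)
[332  83  14  31 251] ((649.1478881835938, -46.26216125488281), (20.81985092163086, 6.065985202789307), 87.59244537353516)
[124 109  11  30 234] ((502.7916564941406, -80.76862335205078), (6.522988319396973, 20.636028289794922), 6.149674892425537)
[168 108  10  31 230] ((533.7713623046875, -77.00416564941406), (5.890751838684082, 21.25017547607422), 6.172976970672607)
[[502.79165649 -80.76862335]
 [533.7713623  -77.00416565]
 [618.01245117 -45.23042297]
 [649.14788818 -46.26216125]]
gate angle 8.397921848616015 Y [640.15282542 -45.96409091] hinge [752.69340851 -61.69994675]
```

Run:
```python
from plan import *
plan([(.636,-.046,.235,88,.06,3),(.636,-.046,.129,88,.06,3)])
```

```text
[[0.06,0.026,0.015,0.001,0,0,2.9],[0.06,0.027,0.014,0.002,0,0,2.8],[0.06,0.027,0.013,0.001,0,0,2.9],[0.06,0.0,0.0,0.035,0,0,0.0],[0.06,0.0,0.0,0.036,0,0,0.0],[0.06,0.0,0.0,0.035,0,0,0.0]]
end [ 0.6359 -0.0463  0.1289] 88.02
```

```bash
python3 -m handwheel '[[0.06,0.026,0.015,0.001,0,0,2.9],[0.06,0.027,0.014,0.002,0,0,2.8],[0.06,0.027,0.013,0.001,0,0,2.9],[0.06,0,0,0,0,0,0],[0.06,0,0,0.035,0,0,0],[0.06,0,0,0.036,0,0,0],[0.06,0,0,0.035,0,0,0],[0.06,0,0.004,0,0,0,0],[0.06,0,0,0,0,0,0],[0.06,0,0,0,0,0,0]]'
python3 -c "from h import *; st()"
```

```text
time: 14.0
position: [0.6424, -0.0478, 0.1317]
tool_rot: [2.259, 2.179, 0.003]
ft_force: [-0.5, 0.1, 0.2]
grip_width: 0.691
grip_force: 0.0
t 14.0 p [ 0.6424 -0.0478  0.1317] 
R [[0.036, 0.999, 0.003], [0.999, -0.036, -0.001], [-0.0, 0.003, -1.0]] 
q [ 0.584  0.456 -0.719  1.562  0.313  1.238 -0.222] f [-0.5  0.1  0.2] gw 60.1 0.0
```

```bash
python3 -m handwheel '[[0.02,0.002,-0.002,0.001,0,0,0],[0.02,0,0,0,0,0,0],[0.02,0,0,0,0,0,0],[0.02,0,0,0,0,0,0],[0.02,0,0,0,0,0,0],[0.02,0,0,0,0,0,0],[0.02,0,0,0,0,0,0],[0.02,0,0,0,0,0,0],[0.02,0,0,0,0,0,0],[0.02,0,0,0,0,0,0]]' 35
python3 - <<'E'
from plan import *
st()
H=np.array([.7525,-.0616]); 
def Y(a,r=0): # a=gate opening deg
    t=np.radians(6.5-a); e=np.array([np.cos(t),np.sin(t)]); n=np.array([-e[1],e[0]])
    return H-.113*e+.012*n
for th in (8.4,90): print(th,Y(th),96.5-th)
w=[]
for th in np.arange(15,91.1,5): w.append((*Y(th),.130,96.5-th,.02,1))
s,R=tool(); plan(w)
E
```

```text
time: 15.25
position: [0.6414, -0.0455, 0.1287]
tool_rot: [2.259, 2.179, 0.006]
ft_force: [4.9, 0.3, -0.8]
grip_width: 0.266
grip_force: 35.0
t 15.25 p [ 0.6414 -0.0455  0.1287] 
R [[0.036, 0.999, 0.004], [0.999, -0.036, 0.001], [0.001, 0.004, -1.0]] 
q [ 0.583  0.455 -0.719  1.57   0.312  1.23  -0.225] f [ 4.9  0.3 -0.8] gw 23.2 35.03605908466852
8.4 [ 0.63995999 -0.04586006] 88.1
90 [0.7516309  0.05203206] 6.5
[[0.02,0.013,0.001,-0.001,0,0,6.4],[0.02,0.009,0.001,-0.0,0,0,5.0],[0.02,0.01,0.002,-0.0,0,0,5.0],[0.02,0.01,0.001,-0.0,0,0,5.0],[0.02,0.01,0.002,-0.0,0,0,5.0],[0.02,0.009,0.001,-0.0,0,0,5.0],[0.02,0.01,0.002,-0.0,0,0,5.0],[0.02,0.01,0.001,-0.0,0,0,5.0],[0.02,0.01,0.002,-0.0,0,0,5.0],[0.02,0.01,0.001,-0.0,0,0,5.0],[0.02,0.009,0.002,-0.0,0,0,5.0],[0.02,0.01,0.001,-0.0,0,0,5.0]]
[[0.02,0.01,0.001,-0.0,0,0,5.0],[0.02,0.01,0.002,-0.0,0,0,5.0],[0.02,0.01,0.001,-0.0,0,0,5.0],[0.02,0.009,0.002,-0.0,0,0,5.0]]
end [0.7512 0.0519 0.1297] 6.53
```

```bash
python3 -m handwheel '[[0.02,0.012,0.001,0,0,0,6.4],[0.02,0.009,0.001,0,0,0,5],[0.02,0.01,0.002,0,0,0,5],[0.02,0.01,0.001,0,0,0,5],[0.02,0.01,0.002,0,0,0,5],[0.02,0.009,0.001,0,0,0,5],[0.02,0,0,0,0,0,0]]' 40
python3 - <<'E'
from plan import *
st(); s,R=tool()
print('hinge from grip', s['position'][:2]+R[:2,1]*.113-R[:2,0]*.012, 'yaw',np.degrees(np.arctan2(R[1,0],R[0,0])))
E
```

```text
time: 16.12
position: [0.6664, 0.0092, 0.1287]
tool_rot: [2.763, 1.487, 0.011]
ft_force: [9.9, -0.2, -4.1]
grip_width: 0.272
grip_force: 40.1
t 16.125 p [0.6664 0.0092 0.1287] 
R [[0.551, 0.834, 0.008], [0.835, -0.551, 0.0], [0.005, 0.007, -1.0]] 
q [ 0.413  0.478 -0.624  1.512  0.29   1.236 -0.834] f [ 9.9 -0.2 -4.1] gw 23.6 40.130331249092706
hinge from grip [ 0.75404718 -0.06304204] yaw 56.56743829633332
```

```bash
python3 -m handwheel '[[0.02,0.01,0.002,0,0,0,5],[0.02,0.01,0.001,0,0,0,5],[0.02,0.01,0.002,0,0,0,5],[0.02,0.01,0.001,0,0,0,5],[0.02,0.009,0.002,0,0,0,5],[0.02,0,0,0,0,0,0]]'
python3 - <<'E'
from plan import *
st(); s,R=tool()
print('hinge from grip', s['position'][:2]+R[:2,1]*.113-R[:2,0]*.012, 'yaw',np.degrees(np.arctan2(R[1,0],R[0,0])))
E
```

```text
time: 16.88
position: [0.7043, 0.0387, 0.1287]
tool_rot: [3.021, 0.854, 0.007]
ft_force: [4.0, -1.1, -0.6]
grip_width: 0.267
grip_force: 40.2
t 16.875 p [0.7043 0.0387 0.1287] 
R [[0.852, 0.523, 0.005], [0.523, -0.852, -0.001], [0.004, 0.003, -1.0]] 
q [ 0.282  0.543 -0.535  1.4    0.281  1.27  -1.292] f [ 4.  -1.1 -0.6] gw 23.3 40.16386894709939
hinge from grip [ 0.75319887 -0.06391076] yaw 31.560346317625054
```

```bash
python3 -m handwheel '[[0.02,0.01,0.001,0,0,0,5],[0.02,0.01,0.002,0,0,0,5],[0.02,0.01,0.001,0,0,0,5],[0.02,0.01,0.001,0,0,0,5],[0.02,0.01,0.002,0,0,0,5],[0.02,0,0,0,0,0,0],[0.02,0,0,0,0,0,0],[0.02,0,0,0,0,0,0]]'
python3 - <<'E'
from m import *
st(); s,R=tool()
print('hinge from grip', s['position'][:2]+R[:2,1]*.113-R[:2,0]*.012, 'yaw',np.degrees(np.arctan2(R[1,0],R[0,0])))
A=grab('scene','s3.png')
ci,im,d=grab('wrist'); a=np.hstack([A[1],im]); cv2.imwrite('pics/s3.png',cv2.resize(a,(800,300)))
E
```

```text
time: 17.88
position: [0.751, 0.0499, 0.1288]
tool_rot: [3.135, 0.18, 0.004]
ft_force: [3.9, -3.3, -0.0]
grip_width: 0.267
grip_force: 40.3
t 17.875 p [0.751  0.0499 0.1288] 
R [[0.993, 0.115, 0.002], [0.115, -0.993, -0.001], [0.002, 0.001, -1.0]] 
q [ 0.177  0.627 -0.44   1.252  0.263  1.316 -1.71 ] f [ 3.9 -3.3 -0. ] gw 23.2 40.278613351274544
hinge from grip [ 0.7520366  -0.06368448] yaw 6.58534197113725
```

View pics/s3.png

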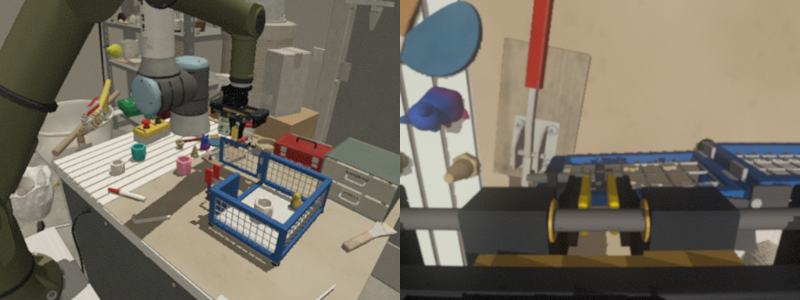

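The gate stands square to the cage's front at about (240,155), with the gripper holding the yellow tabs. The tall cup is in the cage at (265,205), and the short cup and nozzle haven't moved.

```bash
python3 -m handwheel '[[0.02,0,0,0,0,0,0],[0.02,0,0,0,0,0,0],[0.02,0,0,0,0,0,0],[0.02,0,0,0,0,0,0]]' && python3 -c "from h import *; st(); print(ctrl.close_job())"
```

```text
time: 18.48
position: [0.751, 0.0499, 0.1288]
tool_rot: [3.135, 0.18, 0.004]
ft_force: [4.2, -3.4, 0.4]
grip_width: 0.267
grip_force: 40.3
t 18.475 p [0.751  0.0499 0.1288] 
R [[0.993, 0.115, 0.002], [0.115, -0.993, -0.001], [0.002, 0.001, -1.0]] 
q [ 0.177  0.626 -0.44   1.252  0.263  1.316 -1.71 ] f [ 4.2 -3.4  0.4] gw 23.2 40.28510703796201
the job is handed in; nothing more can be done
None
```

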